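Check the catch of the plug case

ROBOT

A 6-joint arm with a two-finger parallel gripper is mounted at the origin on the work surface. World frame = base frame: x ahead of the robot, y to its left, z up, the work surface at z = 0. Lengths are in m, angles in rad, forces in N, time in s.
With the tool pointing down it reaches from about 0.25 to 0.775 m from the base axis. Payload 4 kg.
Tool frame: the origin (TCP) lies midway between the tips of the shut fingers; the grasp point (between the pads) lies grip_point_offset behind it (grip_point_offset is the distance from the TCP to the grasp point, in m); z points along the fingers, y is the line along which they close (so a half turn about z gives the same grasp; the last joint's range is limited). The gripper opens to 94 mm and grips with 3 to 60 N. Pads are 16 mm wide; open, the fingers measure 119 mm over their backs; the gripper's body (75 mm by 177 mm) begins 78 mm behind the grasp point.
Start: joints at [-1.432, 0.087, 1.371, -0, 1.684, -0.103], TCP at [0.132, -0.534, 0.206] pointing down, gripper open.
Joint ranges: [-3.1, 3.1], [-0.76, 2.03], [0.27, 2.55], [-1.08, 4.22], [0.17, 2.65], [-2.57, 2.57]. Speed limits (rad/s): [2.79, 2.79, 3.14, 3.14, 3.14, 3.14].

INTERFACE

Orientations are given as [roll, pitch, yaw] about the fixed x, y, z axes, in that order (R = Rz(yaw) Ry(pitch) Rx(roll)).
In Python, from bench import * gives the robot as it stands. The module is installed in compiled form; this text tells all that it offers.
- The arm moves only by the tool apply_moves, never from a script. Its argument "commands" is a list of rows, each a list of 7 numbers: the turn, a rotation vector about the world's x, y, z in rad, then the shift along the world's x, y, z in m, then the opening in per cent of the stroke, from 0 (shut) to 100 (fully open). In form: [[ax, ay, az, x, y, z, jaw], ...]. A call has exactly 5 rows; each row is the pose to reach, as a shift and turn from the pose commanded when the call began; what a row does not reach only later rows make up. A row lasts 1/10 s, in which the tool goes at most 50 mm and 8.59 degrees, less where a joint would pass 70% of its speed; a pose out of reach is approached as far as the arm can. A call with a gripper value outside its range is refused whole. The fingers move at their own pace and stop on an object; the grip force is fixed at half the most. Time passes only in rows, so rows that repeat a pose let the fingers close, or fill a call up. It gives the time, the measured TCP pose, the force, the opening and the grip force at its end, in the units of the state.
- get_obs(): the state, without advancing time (a new reading comes with each control period).
- snapshot(name): name is "scene" or "top" or "wrist"; returns a dict with "pixels" (384x512x3 uint8, red, green, blue), "vertical_fov" (degrees; the focal length in pixels is half the picture's height over the tangent of half this angle, whatever the lens; pixels are square), "cx", "cy" (the principal point, pixels), "rvec" (rotation vector, rad) and "tvec" (3), from world to camera coordinates, as OpenCV has them. Camera axes: x right, y down, z forward; pixel columns grow to the right and rows downward; lengths in m; the calibration is good to about 2 mm. A picture is of the moment at which its call begins. There is no depth.
- close_job(): hands the job in; it is judged then, once.
Trained networks look in the newest picture that a camera, given by its name, has taken for a name from the list of things; names that differ only in an ending like _2 or _b are one class to them, and where a whole thing is asked for, a point or a joint stands for the part that bears it (a point fixed in the world has none). Each returns a list of dicts, best first, with "score" (0 to 1); they miss things now and then, are a little off and sometimes report something else, mostly with a low value. They report only what shows in the picture. A call takes as long as a camera call. They do not tell look-alikes from the thing itself.
- masks_of(camera, query): "mask" (384x512 bool, what is visible of it) and "extent" ([left, top, right, bottom] in pixels, round what is visible of it).
- place_of(camera, query): "pixel" ([column, row] in pixels: a listed point, or the origin of a listed thing).
The state is a dict: "time": time; "joint_positions": joint angles; "qvel": joint speeds; "joint_torque": joint torques, N m; "tool_pos": TCP position; "ee_rot": TCP orientation; "wrist_force": force on the tool from outside, world axes, zero at the start; "wrist_torque": the same for the moment, N m; "width": finger opening in m; "finger_force": force on a finger pad.
Only numpy, scipy, OpenCV 4.12 (cv2) and the standard library are available. Lean on these libraries where they do the work, as an engineer would, in place of code of your own. Each camera call takes 0.05 s, during which the arm holds its last target. There are 200 camera calls.

TASK

Make sure the lid of the rectangular spark-plug case on the bench is really caught: take its black ball knob and tug it firmly upward until you feel the catch hold it back or the lid clearly rises. If the lid gives, press it down again until the catch snaps and the lid lies fully home; either way leave the lid shut and let go, and leave the round tin with the similar knob where it is.

Things in the scene. Friction and masses are not known exactly. Their poses are not given: they have to be found in the camera images.
- lid_knob (a point): Centre of the black ball knob (26 mm ball on a short stem, 32 mm high in all) on the hinged lid of the fixed grey 160 x 110 mm case. Lid home: lid top 70 mm, this point 89 mm above bench. Axes then: z up, y along the hinge, x from knob to hinge; hinge line 125 mm along +x, 29 mm lower. Catch: on the end face, 55 mm along -x. Case reaches 35 mm along -x, 55 mm either side. It moves with the lid.
- lid (a joint): Lid angle, rad: 0 = fully home, grows as the knob end rises, at most 0.8. Caught, it rests at 0. Not caught, it rests on top of the catch at about 0.042 (knob 5 mm above home), lifts with 2 to 6 N at the knob and sinks back to about 0.042 if let go. Pressing down on the knob with about 10 N (at most 15 N) pushes it past the catch and it snaps to 0.
- clip (a joint): Draw of the sprung steel clip of the catch, m: 0 at rest, up to 0.008. With the lid caught, pulling the knob up stretches it (about 5 N at the knob for 2 mm, 8 N for 4 mm; the knob rises about 1 mm per mm of it); at some 11 to 15 N the catch lets go and the lid comes free. It stays near 0 when a lid that is not caught is lifted.
- tin_knob (a point): Centre of a like ball knob (26 mm ball, centre 89 mm above the bench) on the round grey tin, 94 mm in diameter, that stands loose on the bench. Not to be moved.
Not all that is in view belongs to the job. What is shaped like the part that bears lid_knob but brown or yellow is not meant.

How it is judged:
On the way:
1. the lid's knob has been tugged: the catch is drawn up by 2 mm as it holds, or the lid has given and risen past 0.08 rad ((value of joint clip above 0.002 m or value of joint lid above 0.08 rad)), for 0.1 s.
At the end, for the whole second after the job is handed in: the lid lies home in its catch (lid angle below 0.012 rad, clip back within 1 mm of rest) and is let go (value of joint lid below 0.012 rad and value of joint clip below 0.001 m); the robot touches nothing.
It fails at once if the round tin was moved by more than 20 mm (distance of tin_knob from where it was at the start of the episode above 0.02 m).
It also fails if it takes over 38 s, if anything falls off the work surface, if the arm or the gripper's body presses on something with over 40 N, if the wrist force passes 120 N, or if a joint passes its speed limit or range.

## Working session

There is one attempt and no reset: what is moved stays moved. The work goes in short steps, Python scripts to look and compute and a tool call to move; the robot and the scene stay as the last step left them, time stands still between calls to the robot, and variables do not carry over. Pictures are saved under pics/ and viewed, at most 10 in all, crops included, and the job is handed in when it is done.

Besides the shell and the picture viewer there is one more tool, called by a JSON object that holds its "fn" and its "kwargs". apply_moves: Moves the arm, as the interface text tells. Its arguments: {"type":"object","properties":{"commands":{"type":"array"}},"required":["commands"]}

```bash
mkdir -p pics
cat > h.py <<'E'
from bench import *
import numpy as np, cv2
def snap(n,f=None):
    s=snapshot(n)
    if f: cv2.imwrite('pics/'+f,s["pixels"][:,:,::-1])
    return s
def cam(s):
    f=192/np.tan(np.radians(s["vertical_fov"])/2)
    K=np.array([[f,0,s["cx"]],[0,f,s["cy"]],[0,0,1]]);R=cv2.Rodrigues(np.array(s["rvec"],float))[0]
    return K,R,np.array(s["tvec"],float).reshape(3)
def at_z(s,px,z):
    K,R,t=cam(s);d=R.T@np.linalg.solve(K,[px[0],px[1],1]);c=-R.T@t
    return c+d*(z-c[2])/d[2]
E
python3 - <<'E'
from h import *
o=get_obs();print(o["time"],o["tool_pos"],o["ee_rot"],o["wrist_force"],o["width"])
ims=[]
for n in("scene","top"):
    s=snap(n);ims.append(s["pixels"][:,:,::-1])
    print(n,cam(s)[1].round(2).tolist(),cam(s)[0][0,0])
    for q in("lid_knob","tin_knob"):
        for p in place_of(n,q)[:4]: print(q,round(p["score"],2),np.round(p["pixel"],1),at_z(s,p["pixel"],.089).round(3))
    for m in masks_of(n,"lid_knob")[:4]: print("mask",round(m["score"],2),m["extent"])
cv2.imwrite("pics/a.png",cv2.resize(np.vstack(ims),(400,600)) if 0 else np.hstack([cv2.resize(i,(400,300)) for i in ims]))
for n,i in zip("st",ims): cv2.imwrite(f"pics/full_{n}.png",i)
E
```

```text
0.0 [ 0.13160503 -0.53344342  0.20431265] [-3.13935886e+00 -2.03355439e-04  2.41780996e-01] [ 0.34339379  0.30956384 -0.02173583] 0.09388458535297405
scene [[0.8, 0.6, -0.0], [0.41, -0.55, -0.72], [-0.44, 0.58, -0.69]] 353.36983174514603
lid_knob 0.97 [328.1 115.8] [0.388 0.501 0.089]
lid_knob 0.73 [309.3 163. ] [0.466 0.246 0.089]
lid_knob 0.65 [248.7 124.2] [0.202 0.298 0.089]
tin_knob 0.65 [223.1 257.9] [ 0.483 -0.153  0.089]
mask 0.78 [278.6, 159.8, 330.8, 206.4]
mask 0.74 [222.9, 120.5, 269.3, 151.9]
mask 0.68 [298.8, 117.1, 348.6, 148.7]
top [[0.02, -1.0, 0.01], [-0.99, -0.02, -0.12], [0.12, -0.0, -0.99]] 491.99667324717956
lid_knob 0.92 [123.4 191.5] [0.4   0.483 0.089]
lid_knob 0.88 [177.2 260.9] [0.198 0.314 0.089]
lid_knob 0.68 [210.7 165.4] [0.485 0.225 0.089]
mask 0.73 [160.5, 229.2, 223.6, 279.4]
mask 0.6 [193.7, 142.3, 253.1, 192.8]
```

View pics/full_t.png

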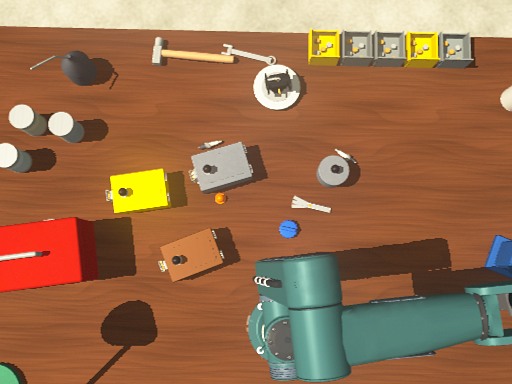

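View pics/full_s.png

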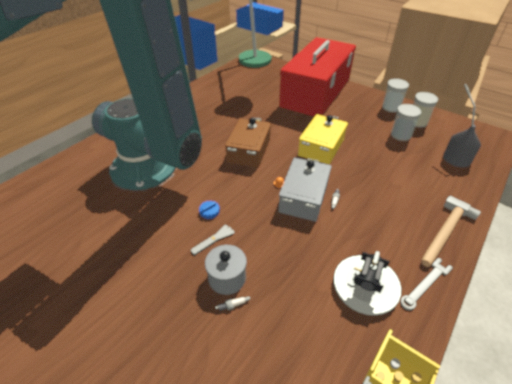

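Top view: three knobbed boxes, yellow (123,191), brown (177,261) and grey (208,169), plus the round grey tin (333,170). The grey rectangular case at (208,169) fits the description. Next I'll enlarge it and triangulate its knob.

Run:
```python
from h import *
from scipy.optimize import least_squares
obs=[];ims=[]
for n,(u,v) in (("scene",(310,164)),("top",(208,169))):
    s=snap(n);g=s["pixels"].max(2)
    c=s["pixels"][v-40:v+50,u-40:u+60,::-1];ims.append(cv2.resize(c,None,fx=4,fy=4,interpolation=2))
    w=g[v-12:v+12,u-12:u+12]<45
    k,l,st,ce=cv2.connectedComponentsWithStats(w.astype(np.uint8))
    i=1+np.argmax(st[1:,4]);print(n,st[i],ce[i]+[u-12,v-12])
    obs.append((s,ce[i]+[u-12,v-12]))
    if n=="top":
        for d in((170,161),(245,140)):pass
cv2.imwrite("pics/crop.png",np.hstack(ims))
def res(X):
    r=[]
    for s,p in obs:
        K,R,t=cam(s);q=K@(R@X+t);r+=list(q[:2]/q[2]-p)
    return r
r=least_squares(res,[.475,.235,.089]);print(r.x,r.fun)
for s,p in obs: print(at_z(s,p,.089),at_z(s,p,.094))
for m in masks_of("top","lid_knob"):
    c=cv2.findContours(m["mask"].astype(np.uint8),0,2)[0];c=max(c,key=cv2.contourArea)
    b=cv2.boxPoints(cv2.minAreaRect(c));print(m["score"],b.round(1).tolist(),[at_z(obs[1][0],x,.07)[:2].round(3).tolist() for x in b])
```

```text
scene [10 11  3  4  7] [309.14285714 164.42857143]Traceback (most recent call last):
  File "<stdin>", line 9, in <module>
    return _wrapfunc(a, 'argmax', axis=axis, out=out, **kwds)
    return bound(*args, **kwds)
ValueError: attempt to get argmax of an empty sequence
```

Run:
```python
from h import *
from scipy.optimize import least_squares
obs=[];ims=[]
for n,(u,v) in (("scene",(310,164)),("top",(208,169))):
    s=snap(n);g=s["pixels"].max(2)
    c=s["pixels"][v-40:v+50,u-40:u+60,::-1];ims.append(cv2.resize(c,None,fx=4,fy=4,interpolation=2))
    w=g[v-12:v+12,u-12:u+12]<80
    k,l,st,ce=cv2.connectedComponentsWithStats(w.astype(np.uint8))
    i=1+np.argmax(st[1:,4]);print(n,st[i],ce[i]+[u-12,v-12])
    obs.append((s,ce[i]+[u-12,v-12]))
cv2.imwrite("pics/crop.png",np.hstack(ims))
def res(X):
    r=[]
    for s,p in obs:
        K,R,t=cam(s);q=K@(R@X+t);r+=list(q[:2]/q[2]-p)
    return r
r=least_squares(res,[.475,.235,.089]);print(r.x,r.fun)
for s,p in obs: print(at_z(s,p,.089),at_z(s,p,.094))
for m in masks_of("top","lid_knob"):
    c=cv2.findContours(m["mask"].astype(np.uint8),0,2)[0];c=max(c,key=cv2.contourArea)
    b=cv2.boxPoints(cv2.minAreaRect(c));print(m["score"],b.round(1).tolist(),[at_z(obs[1][0],x,.07)[:2].round(3).tolist() for x in b])
```

```text
scene [ 9  9  7  7 30] [309.76666667 164.        ]
top [ 9  8  6  7 23] [208.17391304 168.26086957]
[0.47438716 0.23195389 0.09858233] [-0.14661018  0.01943508 -0.08680241 -0.12954796]
[0.46956076 0.24270666 0.089     ] [0.47223039 0.23726532 0.094     ]
[0.47575406 0.23254954 0.089     ] [0.47483926 0.23209689 0.094     ]
0.82 [[188.10000610351562, 156.0], [243.1999969482422, 140.1999969482422], [253.8000030517578, 177.1999969482422], [198.6999969482422, 192.89999389648438]] [[0.516, 0.297], [0.569, 0.13], [0.455, 0.095], [0.403, 0.26]]
0.81 [[107.5, 176.3000030517578], [163.39999389648438, 168.0], [168.89999389648438, 205.10000610351562], [113.0, 213.39999389648438]] [[0.447, 0.539], [0.477, 0.37], [0.364, 0.349], [0.335, 0.515]]
0.61 [[156.8000030517578, 247.6999969482422], [209.60000610351562, 225.6999969482422], [225.1999969482422, 263.0], [172.3000030517578, 285.0]] [[0.235, 0.379], [0.304, 0.224], [0.195, 0.174], [0.127, 0.328]]
```

View pics/crop.png

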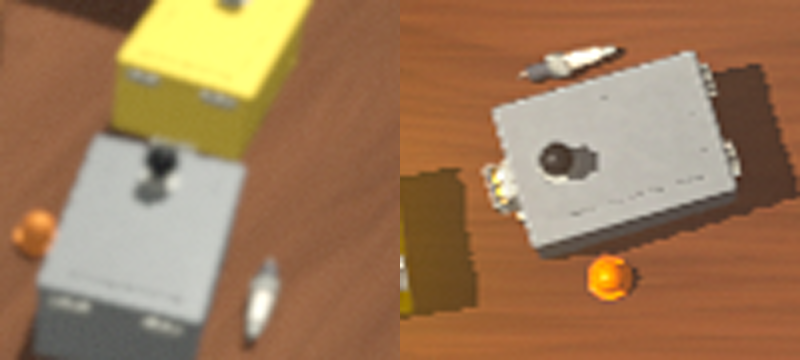

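The crop shows the grey case with its knob at (310,164) in scene and (208,169) in top. The catch is on the left end at top (194,175) and the hinges on the right. I'll approach with the closing line along the hinge, which is a yaw change of about +94°.

{"fn": "apply_moves", "kwargs": {"commands": [[0,0,0.082,0.017,0.0385,0,60],[0,0,0.164,0.034,0.077,0,60],[0,0,0.246,0.051,0.1155,0,60],[0,0,0.327,0.068,0.154,0,60],[0,0,0.409,0.085,0.192,0,60]]}}

```text
time: 1.15
tool_pos: [0.2171, -0.3405, 0.2056]
ee_rot: [3.141, -0.0, 0.654]
wrist_force: [0.8, 0.3, 0.4]
width: 0.0581
finger_force: 0.0
```

{"fn": "apply_moves", "kwargs": {"commands": [[0,0,0.082,0.017,0.0385,0,60],[0,0,0.164,0.034,0.077,0,60],[0,0,0.246,0.051,0.1155,0,60],[0,0,0.327,0.068,0.154,0,60],[0,0,0.409,0.085,0.192,0,60]]}}

```text
time: 1.65
tool_pos: [0.302, -0.1485, 0.2059]
ee_rot: [3.14, 0.0, 1.063]
wrist_force: [0.6, -1.2, -0.8]
width: 0.0562
finger_force: 0.0
```

{"fn": "apply_moves", "kwargs": {"commands": [[0,0,0.082,0.017,0.0385,0,60],[0,0,0.164,0.034,0.077,0,60],[0,0,0.246,0.051,0.1155,0,60],[0,0,0.327,0.068,0.154,0,60],[0,0,0.409,0.085,0.192,0,60]]}}

```text
time: 2.15
tool_pos: [0.3871, 0.0438, 0.2059]
ee_rot: [3.14, 0.0, 1.473]
wrist_force: [0.9, -0.7, 0.6]
width: 0.0561
finger_force: 0.0
```

{"fn": "apply_moves", "kwargs": {"commands": [[0,0,0.082,0.017,0.0385,0,60],[0,0,0.164,0.034,0.077,0,60],[0,0,0.246,0.051,0.1155,0,60],[0,0,0.327,0.068,0.154,0,60],[0,0,0.409,0.087,0.192,0,60]]}}

```text
time: 2.65
tool_pos: [0.474, 0.2359, 0.2057]
ee_rot: [3.141, 0.0, 1.882]
wrist_force: [-0.4, -1.0, 0.6]
width: 0.056
finger_force: 0.0
```

Run:
```python
from h import *
o=get_obs();print(o["time"],o["tool_pos"],o["ee_rot"],o["wrist_force"],o["width"],o["joint_positions"])
print(grip_point_offset if "grip_point_offset" in globals() else None)
s=snap("wrist","w1.png");print(cam(s))
for p in place_of("wrist","lid_knob")[:3]: print(p, at_z(s,p["pixel"],.089),at_z(s,p["pixel"],.094))
for m in masks_of("wrist","lid_knob")[:1]:
    c=max(cv2.findContours(m["mask"].astype(np.uint8),0,2)[0],key=cv2.contourArea);b=cv2.boxPoints(cv2.minAreaRect(c))
    print([at_z(s,x,.07)[:2].round(3).tolist() for x in b])
```

```text
2.65 [0.47404374 0.23590445 0.20569855] [3.14091742e+00 1.17922623e-04 1.88187179e+00] [-0.43429891 -0.9883702   0.63245612] 0.055951153716825366 [ 3.54759901e-01  4.09284288e-02  1.41921088e+00 -1.48193303e-04
  1.68078390e+00  4.36680850e-02]
0.0188
(array([[291.16249714,   0.        , 254.48964707],
       [  0.        , 291.16249714, 189.43222514],
       [  0.        ,   0.        ,   1.        ]]), array([[ 9.51907308e-01,  3.06386144e-01,  8.77659702e-05],
       [ 2.94999547e-01, -9.16607724e-01,  2.69825032e-01],
       [ 8.27510979e-02, -2.56822529e-01, -9.62909365e-01]]), array([-0.52443217,  0.04740582,  0.41181194]))
{'pixel': [255.4, 182.9], 'score': 0.95} [0.47521597 0.23830723 0.089     ] [0.47480775 0.23952142 0.094     ]
[[0.192, 0.33], [0.282, 0.359], [0.306, 0.216], [0.203, 0.183]]
```

View pics/w1.png

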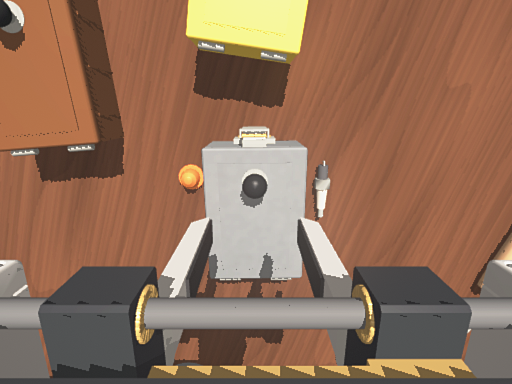

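The wrist picture shows the knob at (255,186), centred between the open fingers, with the catch beyond it at (254,135). Yellow and brown are clear. Going down.

{"fn": "apply_moves", "kwargs": {"commands": [[0,0,0,0.001,0.001,-0.03,60],[0,0,0,0.001,0.001,-0.06,60],[0,0,0,0.001,0.001,-0.09,60],[0,0,0,0.001,0.001,-0.105,60],[0,0,0,0.001,0.001,-0.11,60]]}}

```text
time: 3.3
tool_pos: [0.4735, 0.2337, 0.0939]
ee_rot: [-3.138, 0.0, 1.876]
wrist_force: [-0.2, -0.1, 0.5]
width: 0.0565
finger_force: 0.0
```

{"fn": "apply_moves", "kwargs": {"commands": [[0,0,0,0,0,-0.006,60],[0,0,0,0,0,-0.012,60],[0,0,0,0,0,-0.018,60],[0,0,0,0,0,-0.018,60],[0,0,0,0,0,-0.018,60]]}}

```text
time: 3.8
tool_pos: [0.4749, 0.2351, 0.0778]
ee_rot: [3.141, -0.0, 1.878]
wrist_force: [0.6, -0.8, -0.6]
width: 0.056
finger_force: 0.0
```

Run:
```python
from h import *
s=snap("wrist","w2.png")
for p in place_of("wrist","lid_knob")[:2]: print(p, at_z(s,p["pixel"],.089),at_z(s,p["pixel"],.094))
```

```text
{'pixel': [254.6, 235.2], 'score': 0.67} [0.47549018 0.23641891 0.089     ] [0.47479606 0.23859787 0.094     ]
```

View pics/w2.png

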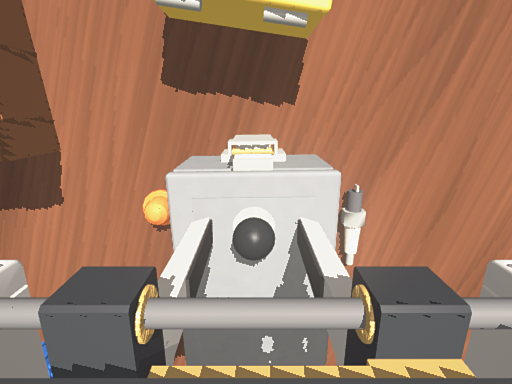

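The ball at (254,239) lies between the pads, and there is no contact yet. Closing now.

{"fn": "apply_moves", "kwargs": {"commands": [[0,0,0,0,0.0015,-0.001,40],[0,0,0,0,0.0015,-0.001,20],[0,0,0,0,0.0015,-0.001,15],[0,0,0,0,0.0015,-0.001,15],[0,0,0,0,0.0015,-0.001,15]]}}

```text
time: 4.4
tool_pos: [0.4739, 0.2363, 0.0764]
ee_rot: [-3.14, -0.0, 1.878]
wrist_force: [-2.4, -0.7, 1.3]
width: 0.0243
finger_force: 30.0
```

{"fn": "apply_moves", "kwargs": {"commands": [[0,0,0,0,0,0.0005,15],[0,0,0,0,0,0.001,15],[0,0,0,0,0,0.0015,15],[0,0,0,0,0,0.002,15],[0,0,0,0,0,0.002,15]]}}

```text
time: 4.9
tool_pos: [0.474, 0.2359, 0.078]
ee_rot: [-3.14, 0.001, 1.878]
wrist_force: [-3.5, -2.1, -2.5]
width: 0.0245
finger_force: 30.0
```

{"fn": "apply_moves", "kwargs": {"commands": [[0,0,0,0,0,0.0005,15],[0,0,0,0,0,0.001,15],[0,0,0,0,0,0.0015,15],[0,0,0,0,0,0.0015,15],[0,0,0,0,0,0.0015,15]]}}

```text
time: 5.4
tool_pos: [0.4741, 0.2355, 0.0795]
ee_rot: [-3.14, 0.001, 1.878]
wrist_force: [-3.4, -3.5, -3.4]
width: 0.0246
finger_force: 30.0
```

{"fn": "apply_moves", "kwargs": {"commands": [[0,0,0,0,0,0.0005,15],[0,0,0,0,0,0.001,15],[0,0,0,0,0,0.0015,15],[0,0,0,0,0,0.0015,15],[0,0,0,0,0,0.0015,15]]}}

```text
time: 5.9
tool_pos: [0.4743, 0.2351, 0.0808]
ee_rot: [-3.139, 0.002, 1.877]
wrist_force: [-2.5, -4.1, -3.4]
width: 0.0242
finger_force: 30.0
```

The force stays level near 3.4 N, so the lid looks free. Lifting further along the arc to be sure.

{"fn": "apply_moves", "kwargs": {"commands": [[0,0,0,0.0002,-0.0006,0.002,15],[0,0,0,0.0004,-0.0012,0.004,15],[0,0,0,0.0006,-0.0018,0.006,15],[0,0,0,0.0008,-0.0024,0.008,15],[0,0,0,0.001,-0.003,0.01,15]]}}

```text
time: 6.4
tool_pos: [0.4753, 0.232, 0.0906]
ee_rot: [-3.139, 0.002, 1.877]
wrist_force: [-2.7, -5.4, -4.8]
width: 0.0244
finger_force: 30.3
```

Run:
```python
from h import *
o=get_obs();print(o["tool_pos"],o["wrist_force"],o["width"])
a=snap("wrist")["pixels"];b=snap("scene")["pixels"]
cv2.imwrite("pics/lift.png",np.hstack([a[100:384,120:400],cv2.resize(b[110:230,240:360],(284,284))])[:,:,::-1])
```

```text
[0.47528947 0.23199609 0.09055628] [-2.68740149 -5.39867272 -4.75180674] 0.02436495766334572
```

View pics/lift.png

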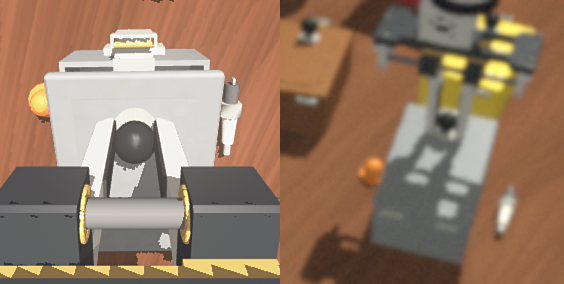

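The picture shows the lid front edge standing clear of the case, so it has given and was not caught. Now lower it back along the arc and press past the catch.

{"fn": "apply_moves", "kwargs": {"commands": [[0,0,0,-0.0002,0.0006,-0.002,15],[0,0,0,-0.0004,0.0012,-0.004,15],[0,0,0,-0.0006,0.0018,-0.006,15],[0,0,0,-0.0008,0.0024,-0.008,15],[0,0,0,-0.001,0.003,-0.01,15]]}}

```text
time: 7.0
tool_pos: [0.4742, 0.2354, 0.0809]
ee_rot: [-3.14, 0.002, 1.877]
wrist_force: [-3.7, -4.5, -1.8]
width: 0.0247
finger_force: 30.0
```

{"fn": "apply_moves", "kwargs": {"commands": [[0,0,0,-0.0001,0.0003,-0.001,15],[0,0,0,-0.0002,0.0006,-0.002,15],[0,0,0,-0.0003,0.0009,-0.003,15],[0,0,0,-0.0004,0.0012,-0.004,15],[0,0,0,-0.0005,0.0014,-0.005,15]]}}

```text
time: 7.5
tool_pos: [0.4738, 0.2366, 0.0765]
ee_rot: [-3.14, 0.002, 1.877]
wrist_force: [-4.7, -6.0, 2.1]
width: 0.0246
finger_force: 30.0
```

{"fn": "apply_moves", "kwargs": {"commands": [[0,0,0,0,0.0001,-0.0005,15],[0,0,0,0,0.0002,-0.001,15],[0,0,0,0,0.0003,-0.0015,15],[0,0,0,0,0.0004,-0.002,15],[0,0,0,0,0.0004,-0.002,15]]}}

```text
time: 8.0
tool_pos: [0.4738, 0.2367, 0.076]
ee_rot: [-3.14, 0.003, 1.877]
wrist_force: [-6.1, -7.1, 4.8]
width: 0.0247
finger_force: 30.0
```

{"fn": "apply_moves", "kwargs": {"commands": [[0,0,0,0,0,-0.0005,15],[0,0,0,0,0,-0.001,15],[0,0,0,0,0,-0.0015,15],[0,0,0,0,0,-0.002,15],[0,0,0,0,0,-0.002,15]]}}

```text
time: 8.5
tool_pos: [0.4734, 0.2377, 0.0721]
ee_rot: [-3.14, 0.001, 1.877]
wrist_force: [-3.5, -2.8, -2.9]
width: 0.0246
finger_force: 30.0
```

{"fn": "apply_moves", "kwargs": {"commands": [[0,0,0,0,0,-0.0005,15],[0,0,0,0,0,-0.001,15],[0,0,0,0,0,-0.0015,15],[0,0,0,0,0,-0.002,15],[0,0,0,0,0,-0.002,15]]}}

```text
time: 9.0
tool_pos: [0.4734, 0.2378, 0.0712]
ee_rot: [-3.14, 0.0, 1.878]
wrist_force: [-5.9, -2.8, 1.5]
width: 0.0244
finger_force: 30.0
```

It snapped: the knob dropped about 5 mm below its rest on the catch. One firmer press, then open and retreat.

{"fn": "apply_moves", "kwargs": {"commands": [[0,0,0,0,0,-0.001,15],[0,0,0,0,0,-0.002,15],[0,0,0,0,0,-0.003,15],[0,0,0,0,0,-0.003,15],[0,0,0,0,0,-0.003,15]]}}

```text
time: 9.5
tool_pos: [0.4735, 0.2379, 0.071]
ee_rot: [-3.141, 0.0, 1.878]
wrist_force: [-10.0, -6.5, 13.2]
width: 0.0245
finger_force: 30.0
```

{"fn": "apply_moves", "kwargs": {"commands": [[0,0,0,0,0,0.001,15],[0,0,0,0,0,0.003,15],[0,0,0,0,0,0.003,40],[0,0,0,0,0,0.003,60],[0,0,0,0,0,0.003,60]]}}

```text
time: 10.0
tool_pos: [0.4758, 0.2391, 0.0717]
ee_rot: [3.137, -0.001, 1.878]
wrist_force: [0.3, -1.1, -0.1]
width: 0.0454
finger_force: 0.0
```

{"fn": "apply_moves", "kwargs": {"commands": [[0,0,0,0,0,0.002,65],[0,0,0,0,0,0.01,65],[0,0,0,0,0,0.035,65],[0,0,0,0,0,0.07,65],[0,0,0,0,0,0.105,65]]}}

```text
time: 10.5
tool_pos: [0.4741, 0.2383, 0.177]
ee_rot: [3.141, -0.0, 1.878]
wrist_force: [0.7, 0.9, 0.4]
width: 0.0615
finger_force: 0.0
```

{"fn": "apply_moves", "kwargs": {"commands": [[0,0,0,0,0,0.01,65],[0,0,0,0,0,0.02,65],[0,0,0,0,0,0.02,65],[0,0,0,0,0,0.02,65],[0,0,0,0,0,0.02,65]]}}

```text
time: 11.0
tool_pos: [0.4733, 0.2379, 0.1934]
ee_rot: [-3.138, 0.0, 1.878]
wrist_force: [0.9, 0.7, 0.0]
width: 0.0612
finger_force: 0.0
```

Run:
```python
from h import *
o=get_obs();print(o["time"],o["tool_pos"],o["wrist_force"])
a=snap("wrist","end.png")
```

```text
11.0 [0.47334854 0.23794466 0.19340085] [0.8891667  0.66511399 0.00704525]
```

View pics/end.png

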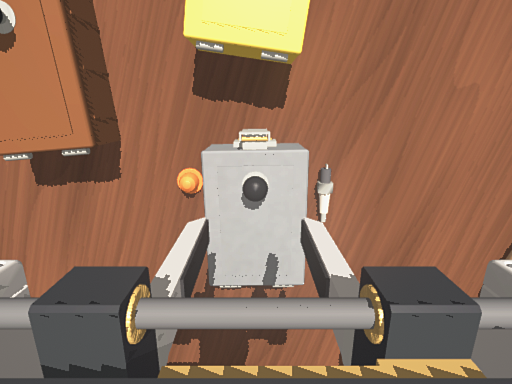

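The lid lies flat, with its edge against the catch at (254,141), and the knob at (255,188) is free. The gripper is well clear.

```bash
python3 -c "
from bench import *
print(close_job())"
```

```text
the job is handed in; nothing more can be done
None
```

The lid was not caught: it rose when tugged, so I pressed it down until the catch snapped, let go with the lid lying flat, left the round tin alone and handed the job in; no verdict was shown.

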